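Draw the glue press's locking pin and park it in its rest

ROBOT

A 7-joint arm with a two-finger parallel gripper is mounted at the origin on a cart in front of the work surface, level with it; the furniture and walls round the work are solid. World frame = base frame: x ahead of the robot, y to its left, z up, the work surface at z = 0. Lengths are in m, angles in rad, forces in N, time in s.
With the tool pointing down it reaches from about 0.35 to 0.9 m from the base axis. Payload 19.9 kg.
Tool frame: the origin (TCP) lies between the finger pads; the fingertips stand 22 mm ahead of it and the grasp point (between the pads) lies 3 mm ahead of it (r.tips_ahead is the distance from the TCP to the fingertips, in m); z points along the fingers, y is the line along which they close (so a half turn about z gives the same grasp; the last joint's range is limited). The gripper opens to 94 mm and grips with 3 to 60 N. Pads are 16 mm wide; open, the fingers measure 119 mm over their backs; the gripper's body (75 mm by 177 mm) begins 78 mm behind the grasp point.
Start: joints at [-0.042, 0.417, -0.01, 1.614, 0.005, 1.111, -0.053], TCP at [0.625, 0, 0.227] pointing down, gripper open.
Joint ranges: [-2.81, 2.81], [-0.39, 2.02], [-1.27, 1.25], [0.06, 2.57], [-1.19, 4.33], [0.19, 2], [-2.82, 2.82]. Speed limits (rad/s): [1.89, 1.89, 2.39, 2.39, 3.01, 3.01, 3.01].

INTERFACE

Orientations are given as a unit quaternion [x, y, z, w].
In Python, from workcell import r gives the robot as it stands.
- The arm moves only by the tool arm_command, never from a script. Its argument "moves" is a list of rows, each an object with "linear": the shift along the tool's x, y, z as a fraction of full scale, a list of three; "angular": the turn, a rotation vector about the tool's x, y, z as a fraction of full scale, a list of three. In form: [{"linear": [dx, dy, dz], "angular": [wx, wy, wz]}, ...]. A call has 1 to 10 rows; each row is the pose to reach, as a shift and turn from the pose commanded when the call began, along the tool's axes at that moment, turning the shorter way round; what a row does not reach only later rows make up. Full scale, the value 1, is 500 mm for a shift and 360 degrees for a turn. A row lasts 1/12 s, in which the tool goes at most 41.7 mm and 7.16 degrees, less where a joint would pass 70% of its speed; a pose out of reach is approached as far as the arm can. A call with a number of a shift or a turn outside -1 to 1 is refused whole. A call with a gripper value outside its range is refused whole. "grip" is the opening, from -1 (shut) to 1 (fully open), so that 0 is half open, set as the call begins (left out, the last holds). The fingers move at their own pace and stop on an object; "grip_force" is the grip in N (left out, the last holds). Time passes only in rows, so rows that repeat a pose let the fingers close. It gives the time, the measured TCP pose, the force, the opening and the grip force at its end, in the units of the state.
- r.read_state(): the state, without advancing time (a new reading comes with each control period).
- r.read_camera(name): name is "scene" or "side" or "wrist"; returns (picture, depth): 420x560x3 uint8, red, green, blue; 420x560 float32, m along the optical axis (not along the pixel's ray), 0 where there is no reading.
- r.calibration(name): a dict with "vfov" (degrees; the focal length in pixels is half the picture's height over the tangent of half this angle, whatever the lens; pixels are square), "cx", "cy" (the principal point, pixels), "D" ([k1, k2, p1, p2, k3] as OpenCV has them; the pictures are not rectified), "origin" and "orientation" of the camera in the world; the wrist camera has in their place "mount" (4x4, takes a point from camera to tool coordinates, whose origin is the TCP and whose axes are the flange's). Camera axes: x right, y up, looking along -z (the intrinsics and any distortion apply to the point x, -y, -z); pixel columns grow to the right and rows downward; lengths in m; the calibration is good to about 2 mm. A picture is of the moment at which its call begins: read the wrist's pose just before it. calibration takes no time and is no camera call.
- r.close_job(): hands the job in; it is judged then, once.
The state is a dict: "time_s": time; "joints": joint angles; "joint_vel": joint speeds; "joint_efforts": joint torques, N m; "ee_pos": TCP position; "ee_rot": TCP orientation; "wrist_force": force on the tool from outside, world axes, zero at the start; "ft_torque": the same for the moment, N m; "finger_gap": finger opening in m; "finger_force": force on a finger pad.
Only numpy, scipy, OpenCV 4.12 (cv2) and the standard library are available. Lean on these libraries where they do the work, as an engineer would, in place of code of your own. Each camera call takes 0.05 s, during which the arm holds its last target. There are 200 camera calls.

TASK

Unlock the glue press: take the red-handled locking pin by its handle, draw it straight out of the press, lay it down on the worktop and let go. Then take it again by its bare steel shank and park it gently in the orange rest, the shank lying in both V notches and the handle inside the guarded pocket. Never let it drop, and leave the mug, the green tin and the sanding block where they are.

Things in the scene. Friction and masses are not known exactly. Their poses are not given: they have to be found in the camera images.
- pin: Locking pin, 136 mm long, 0.22 kg: round steel shank, 18 mm thick, 90 mm long, with a red square handle (26 x 26 mm, 46 mm long, black ribs) on one end. Origin on the axis at mid-shank; +x runs along the axis to the bare tip. It starts level in the press's bore, the handle outside with two faces upright, so it can be gripped from above; the handle's face stands 4 to 14 mm off the lug.
- pin_handle (a point): Centre of the pin's red handle, on the pin's axis, 68 mm from the pin's origin towards -x (the handle reaches from 45 to 91 mm).
- pin_tip (a point): The centre of the bare steel end of the pin, on its axis, 45 mm from the pin's origin towards +x.
- press: Fixed glue press: blue base plate (90 x 215 x 8 mm, edges at x = -45 and +45), two bored steel lugs (outer faces at x = -30 and +30, 56 mm wide, 74 mm high), a grey cross bar to a post 148 mm away towards -y, a black screw knob on it (top 94 mm high, at y = -85). Origin on the worktop straight under the bore, midway between the lugs; the bore runs along x.
- press_mouth (a point): Centre of the mouth of the press's bore on the handle's side: 30 mm from the press's origin towards -x, 52 mm above the worktop. The bore is level, 20 mm in diameter; the pin is drawn out along the press's -x.
- rest: Fixed orange rest on a thin grey plate; origin on the worktop, x along the parked pin towards its tip. Two uprights, 10 mm thick, at x = -31 and +31 (52 mm free between for fingers), tops 56 mm high, have 90 degree V notches 48 mm wide at the mouth. The parked pin's origin is above the rest's origin (it fits from 12 mm towards the pocket to 8 mm the other way).
- rest_notch (a point): The parked pin's axis, midway between the two V notches: straight above the rest's origin, 45 mm above the worktop.
- rest_pocket (a point): Middle of the handle pocket at the height of the parked pin's axis, 72 mm from the rest's origin towards -x. The pocket is open at the top, 63 mm long and 42 mm wide inside (too narrow for fingers beside the handle); its walls are 8 mm thick and 65 mm high.
- mug: Beige mug, 70 x 88 x 62 mm, bystander; origin at the centre of its underside.
- tin: Flat green tin with a lid, 90 x 115 x 24 mm, bystander; origin at the centre of its underside.
- sanding_block: Wooden sanding block, 60 x 100 x 31 mm, bystander; origin at the centre of its underside.

How it is judged:
On the way, in this order (a step that is already met when the one before it is completed fails the run):
1. the pin is drawn out: its tip is clear of the bore on the handle's side (x of pin_tip in the frame of press below -0.034 m), for 0.05 s.
2. the pin lies on the worktop, let go and at rest (height (world z) of pin_tip below 0.022 m and height (world z) of pin_handle below 0.024 m and contact force between the fingers and pin below 0.1 N and linear speed of pin below 0.03 m/s), for 0.2 s.
3. the pin is lifted off the worktop held by its shank (height (world z) of pin above 0.055 m and distance between the grasp point and pin below 0.05 m and contact force between the fingers and pin above 0.5 N), for 0.1 s.
At the end, for the whole second after the job is handed in: The pin lies released and still in both V notches of the rest: its origin within 16 mm (pocket side) and 13 mm (tip side) of the rest's origin along x, within 5 mm across, its axis 40 to 50 mm high and within 0.08 rad of the rest's x, the handle in the pocket, the rest bearing the pin (x of pin in the frame of rest between -0.016 and 0.013 m and y of pin in the frame of rest between -0.005 and 0.005 m and z of pin in the frame of rest between 0.04 and 0.05 m and angle between the x axis of pin and the x axis of rest, either way round below 0.08 rad and x of pin_handle in the frame of rest below -0.05 m and contact force between pin and rest above 0.5 N and linear speed of pin below 0.02 m/s); the robot touches nothing.
It fails at once if a bystander (mug, green tin or sanding block) is moved by more than 20 mm (distance of any of mug, tin, sanding_block from where it was at the start of the episode above 0.02 m).
It fails at once if the pin is pressed into the rest with over 60 N (contact force between pin and rest above 60 N).
It fails at once if the pin is dropped (it falls faster than 0.5 m/s, more than about 13 mm, with no finger on it) (contact force between the fingers and pin below 0.05 N and linear speed of pin above 0.5 m/s).
It also fails if it takes over 48 s, if anything falls off the work surface, if the arm or the gripper's body presses on something with over 40 N, if the wrist force passes 120 N, or if a joint passes its speed limit or range.

## Working session

There is one attempt and no reset: what is moved stays moved. The work goes in short steps, Python scripts to look and compute and a tool call to move; the robot and the scene stay as the last step left them, time stands still between calls to the robot, and variables do not carry over. Pictures are saved under pics/ and viewed, at most 10 in all, crops included, and the job is handed in when it is done.

Besides the shell and the picture viewer there is one more tool, called as a command line: name --argument value ..., lists and objects as JSON in quotes. arm_command: Moves the arm, as the interface text tells. Shift numbers are shares of 500 mm and turn numbers shares of 360 degrees, none past 1 either way. Its arguments: {"type":"object","properties":{"moves":{"type":"array"},"grip":{"type":"number"},"grip_force":{"type":"number"}},"required":["moves"]}

```bash
ls; mkdir -p pics
cat > h.py <<'E'
import numpy as np, cv2
from scipy.spatial.transform import Rotation as R
from workcell import r
def cam(n):
    c=r.calibration(n); s=r.read_state(); im,d=r.read_camera(n)
    if 'mount' in c:
        T=np.eye(4);T[:3,:3]=R.from_quat(s['ee_rot']).as_matrix();T[:3,3]=s['ee_pos'];T=T@np.array(c['mount'])
    else:
        T=np.eye(4);o=np.array(c['orientation']);T[:3,:3]=R.from_quat(o).as_matrix() if o.size==4 else o;T[:3,3]=c['origin']
    f=im.shape[0]/2/np.tan(np.radians(c['vfov'])/2)
    K=np.array([[f,0,c['cx']],[0,f,c['cy']],[0,0,1]])
    return im,d,T,K,np.array(c['D'],float)
def rays(px,T,K,D):
    u=cv2.undistortPoints(np.array(px,float).reshape(-1,1,2),K,D).reshape(-1,2)
    return np.c_[u[:,0],-u[:,1],-np.ones(len(u))]@T[:3,:3].T
def onplane(px,z,T,K,D):
    v=rays(px,T,K,D); o=T[:3,3]; return o+v*((z-o[2])/v[:,2])[:,None]
def cloud(d,T,K,D):
    h,w=d.shape; g=np.stack(np.meshgrid(np.arange(w),np.arange(h)),-1).reshape(-1,2)
    v=rays(g,T,K,D); return (T[:3,3]+v*d.reshape(-1,1)).reshape(h,w,3)
E
python3 - <<'E'
from h import *
ims=[]
for n in ['scene','side','wrist']:
    im,d,T,K,D=cam(n); np.savez(f'/tmp/{n}.npz',im=im,d=d,T=T,K=K,D=D)
    cv2.imwrite(f'pics/{n}0.png',im[:,:,::-1]); print(n,T.round(3).tolist(),K[0,0],D)
print(r.read_state())
E
```

```text
pics
scene [[0.604, 0.54, -0.586, 0.02], [-0.797, 0.393, -0.458, -0.693], [-0.017, 0.744, 0.668, 0.634], [0.0, 0.0, 0.0, 1.0]] 424.24600454174595 [-0.10155009  0.          0.          0.          0.        ]
side [[0.573, 0.663, -0.482, 0.097], [-0.82, 0.461, -0.34, -0.559], [-0.003, 0.59, 0.807, 0.751], [0.0, 0.0, 0.0, 1.0]] 421.9162535452622 [-0.00899925  0.          0.          0.          0.        ]
wrist [[1.0, -0.001, 0.001, 0.625], [0.001, 0.959, 0.284, 0.083], [-0.001, -0.284, 0.959, 0.384], [0.0, 0.0, 0.0, 1.0]] 300.81934055677965 [-0.02272421  0.          0.          0.          0.        ]
{'time_s': 0.15, 'joints': array([-0.04149019,  0.41787977, -0.01031596,  1.61401842,  0.00471238,
        1.11070467, -0.05298984]), 'joint_vel': array([ 9.91837385e-05, -9.94638904e-04, -6.41101156e-04, -2.14777832e-03,
       -1.76500104e-04, -6.13634474e-04, -2.39795312e-04]), 'joint_efforts': array([ 7.99236568e-04, -8.51532197e+01,  6.39362633e-01, -4.26137459e+01,
       -4.88919730e-02,  1.71691604e-02,  1.51774425e-04]), 'ee_pos': array([ 6.24732013e-01, -8.94055650e-06,  2.26949487e-01]), 'ee_rot': array([ 7.07097753e-01,  7.07115637e-01, -3.77952319e-04, -3.17089311e-04]), 'wrist_force': array([ 0.2345076 ,  0.39080202, -1.27968677]), 'ft_torque': array([ 0.06076919,  0.00482736, -0.00765188]), 'finger_force': 0.0, 'finger_gap': 0.09409159171263674}
```

View pics/scene0.png

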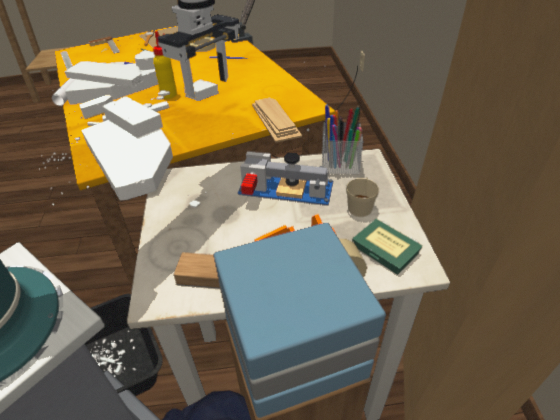

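View pics/wrist0.png

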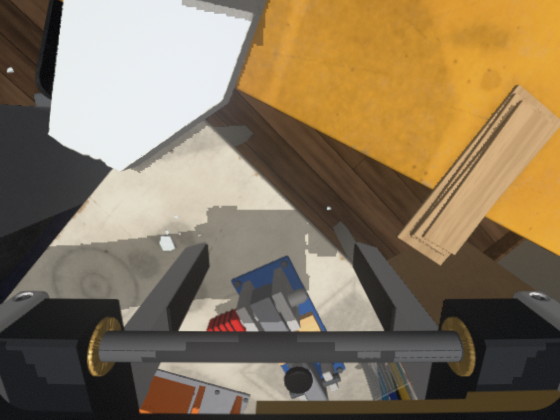

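View pics/side0.png

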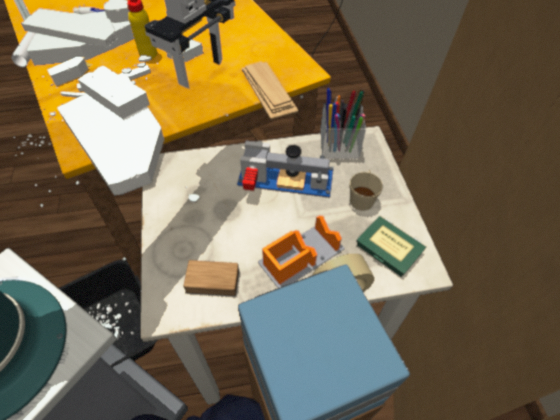

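The side view shows the red handle (250,177), the press (285,180), the rest's pocket (288,255) and its far notch (328,232), the sanding block (212,278), mug (365,190) and tin (390,245). The scene camera's view of the rest is blocked by a blue box. The wrist view shows the handle (225,322) and the press.

```bash
cat >> h.py <<'E'
def mask(im,name):
    h=cv2.cvtColor(im,cv2.COLOR_RGB2HSV); H,S,V=[h[:,:,i].astype(int) for i in range(3)]
    if name=='red': return ((H<5)|(H>174))&(S>170)&(V>70)
    if name=='orange': return (H>=5)&(H<15)&(S>190)&(V>80)
    if name=='blue': return (H>100)&(H<118)&(S>170)&(V>70)
E
python3 - <<'E'
from h import *
for n in ['side','wrist','scene']:
    z=np.load(f'/tmp/{n}.npz'); im,d,T,K,D=[z[k] for k in ['im','d','T','K','D']]
    P=cloud(d,T,K,D)
    ok=(d>0)&(P[...,0]>.25)&(P[...,0]<1.1)&(abs(P[...,1])<.6)
    t=ok&(abs(P[...,2])<.015); print(n,'table z',np.median(P[t][:,2]),t.sum(), 'extent',np.percentile(P[t],[1,99],axis=0).round(3).tolist())
    for c in ['red','orange','blue']:
        m=mask(im,c)&ok&(P[...,2]<.12)&(P[...,2]>-.01)
        if m.sum()<20: continue
        Q=P[m]; print(c,m.sum(),'min',np.percentile(Q,2,axis=0).round(3),'max',np.percentile(Q,98,axis=0).round(3),'med',np.median(Q,0).round(3))
        if c=='blue':
            q=Q[Q[:,2]<.015]
            print('plate rect',cv2.minAreaRect((q[:,:2]*1000).astype(np.float32)))
        if c=='red':
            q=Q[Q[:,2]>.058]
            print('handle top',len(q),np.median(q[:,2]),cv2.minAreaRect((q[:,:2]*1000).astype(np.float32)))
        if c=='orange':
            q=Q[Q[:,2]>.06]; print('pocket rim',cv2.minAreaRect((q[:,:2]*1000).astype(np.float32)))
            print('all',cv2.minAreaRect((Q[:,:2]*1000).astype(np.float32)))
E
```

```text
side table z -0.0002798476627018931 48554 extent [[0.261, -0.581, -0.01], [1.074, 0.549, 0.013]]
red 281 min [ 0.528 -0.256  0.047] max [ 0.837 -0.157  0.114] med [ 0.549 -0.178  0.063]
handle top 241 0.06329643288814502 ((685.4639282226562, -202.54531860351562), (42.87477493286133, 321.44342041015625), 77.63015747070312)
orange 1466 min [ 0.401 -0.404  0.013] max [ 0.549 -0.311  0.064] med [ 0.46  -0.355  0.039]
pocket rim ((441.0011901855469, -341.33599853515625), (53.86891555786133, 70.63814544677734), 69.30528259277344)
all ((477.0255432128906, -353.3675537109375), (67.34191131591797, 147.87081909179688), 70.44859313964844)
blue 399 min [ 0.578 -0.308  0.004] max [ 0.76  -0.169  0.1  ] med [ 0.629 -0.207  0.007]
plate rect ((640.9778442382812, -229.79759216308594), (75.60145568847656, 163.53466796875), 25.064985275268555)
wrist table z 0.0004033499834013021 93445 extent [[0.296, -0.35, -0.002], [0.986, 0.213, 0.013]]
red 208 min [ 0.534 -0.169  0.062] max [ 0.576 -0.153  0.066] med [ 0.562 -0.163  0.064]
handle top 208 0.06406098504958882 ((555.1795654296875, -160.94610595703125)
[... 634 characters left out ...]
 max [ 0.838 -0.158  0.113] med [ 0.548 -0.18   0.062]
handle top 202 0.06306064532298133 ((687.9048461914062, -203.2001495361328), (43.09003448486328, 325.541259765625), 77.6078109741211)
orange 108 min [ 0.438 -0.361  0.035] max [ 0.551 -0.313  0.064] med [ 0.481 -0.328  0.055]
pocket rim ((450.22833251953125, -317.8619079589844), (3.5800673961639404, 67.46683502197266), 67.75988006591797)
all ((489.07879638671875, -326.4505615234375), (20.2130126953125, 145.4266357421875), 65.658935546875)
blue 349 min [ 0.579 -0.31   0.005] max [ 0.761 -0.167  0.096] med [ 0.631 -0.249  0.007]
plate rect ((639.0252075195312, -228.91781616210938), (76.29511260986328, 171.7730255126953), 26.96501350402832)
```

arm_command --moves '[{"linear": [-0.06,-0.04,0],"angular": [0,0,0.019]},{"linear": [-0.12,-0.08,0],"angular": [0,0,0.038]},{"linear": [-0.18,-0.12,0],"angular": [0,0,0.057]},{"linear": [-0.24,-0.16,0],"angular": [0,0,0.076]},{"linear": [-0.3,-0.2,0],"angular": [0,0,0.095]},{"linear": [-0.35,-0.23,0],"angular": [0,0,0.114]},{"linear": [-0.38,-0.25,0],"angular": [0,0,0.133]},{"linear": [-0.38,-0.25,0],"angular": [0,0,0.152]},{"linear": [-0.38,-0.25,0],"angular": [0,0,0.17]},{"linear": [-0.38,-0.25,0],"angular": [0,0,0.18]}]' --grip 1

```text
time_s: 0.98
ee_pos: [0.4997, -0.1903, 0.2274]
ee_rot: [0.977, 0.215, -0.0, -0.0]
wrist_force: [-0.3, 0.0, 0.1]
finger_gap: 0.094
finger_force: 0.0
```

Run:
```python
from h import *
n='wrist'; im,d,T,K,D=cam(n); np.savez(f'/tmp/w1.npz',im=im,d=d,T=T,K=K,D=D)
cv2.imwrite('pics/w1.png',im[:,:,::-1]); P=cloud(d,T,K,D)
s=r.read_state(); print(s['ee_pos'],R.from_quat(s['ee_rot']).as_matrix().round(3).tolist(),s['time_s'])
for c in ['red','blue','orange']:
    m=mask(im,c)&(P[...,2]<.1)&(P[...,2]>-.01); nn,l,st,_=cv2.connectedComponentsWithStats(m.astype(np.uint8))
    for i in range(1,nn):
        if st[i,4]<80: continue
        q=P[l==i]; z=np.median(q[:,2]); (cx,cy),(w,h),a=cv2.minAreaRect((q[:,:2]*1000).astype(np.float32))
        print(c,st[i].tolist(),'z',np.percentile(q[:,2],[2,50,98]).round(4),(cx,cy),(w,h),a)
```

```text
[ 0.49977279 -0.19009693  0.2273286 ] [[0.909, 0.417, -0.0], [0.417, -0.909, 0.0], [-0.0, -0.0, -1.0]] 1.0333
```

View pics/w1.png

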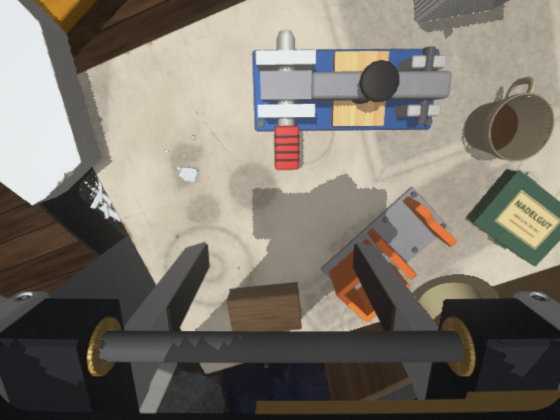

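The wrist view shows the handle at (287,148), the pin tip at (286,38), the press plate (253-452, 48-130) almost square to the image, and the rest at about (390,255). My masks returned nothing, so I'll debug them.

```bash
cat > m.py <<'E'
from h import *
import sys
def go(f):
    z=np.load(f); im,d,T,K,D=[z[k] for k in ['im','d','T','K','D']]
    P=cloud(d,T,K,D)
    for c,zz in [('red',.065),('blue',.008),('orange',None)]:
        m=mask(im,c); m=cv2.morphologyEx(m.astype(np.uint8),cv2.MORPH_CLOSE,np.ones((5,5)))
        nn,l,st,_=cv2.connectedComponentsWithStats(m)
        for i in range(1,nn):
            if st[i,4]<150: continue
            q=P[l==i]; ys,xs=np.nonzero(l==i); zm=np.percentile(q[:,2],[5,50,95])
            W=onplane(np.c_[xs,ys],zz if zz else zm[2],T,K,D)
            b=cv2.boxPoints(cv2.minAreaRect((W[:,:2]*1000).astype(np.float32)))
            e=b[1]-b[0];g=b[2]-b[1]
            print(c,st[i].tolist(),'z',zm.round(4),'ctr',b.mean(0).round(1),'sizes',np.linalg.norm(e).round(1),np.linalg.norm(g).round(1),'ang',np.degrees(np.arctan2(e[1],e[0])).round(1), d[l==i].min())
if __name__=='__main__': go(sys.argv[1])
E
python3 m.py /tmp/w1.npz
python3 - <<'E'
from h import *
z=np.load('/tmp/w1.npz');im=z['im'];h=cv2.cvtColor(im,cv2.COLOR_RGB2HSV);print(im.dtype,im.shape,[ (h[y,x].tolist(),z['d'][y,x]) for y,x in [(145,283),(148,287),(53,258),(127,330),(222,430),(290,360),(255,390),(80,380),(112,290)]])
E
```

```text
uint8 (420, 560, 3) [([1, 124, 148], np.float32(0.31366697)), ([1, 160, 227], np.float32(0.31430724)), ([99, 8, 237], np.float32(0.2801967)), ([109, 139, 165], np.float32(0.36240318)), ([10, 180, 208], np.float32(0.36808267)), ([10, 178, 116], np.float32(0.41954577)), ([10, 180, 150], np.float32(0.37483838)), ([8, 15, 69], np.float32(0.2686128)), ([96, 5, 235], np.float32(0.29581025))]
```

```bash
sed -i 's/(S>170)&(V>70)$/(S>110)\&(V>60)/; s/(S>190)&(V>80)/(S>150)\&(V>70)/' h.py; python3 m.py /tmp/w1.npz
python3 - <<'E'
from h import *
z=np.load('/tmp/w1.npz'); im,d,T,K,D=[z[k] for k in ['im','d','T','K','D']]; P=cloud(d,T,K,D)
# orange: points on the tops
m=mask(im,'orange'); 
for lo,hi in [(.06,.07),(.052,.059)]:
    k=m&(P[...,2]>lo)&(P[...,2]<hi); ys,xs=np.nonzero(k); print(lo,len(xs)); 
    n,l,st,c=cv2.connectedComponentsWithStats(k.astype(np.uint8))
    for i in range(1,n):
        if st[i,4]>15: print(st[i].tolist(),P[l==i].mean(0).round(4))
# steel shank stub: 
for y in [35,40,45,110,120,125]: print(y,[(P[y,x]*1000).round(0).tolist() for x in (278,287,296)])
E
```

```text
red [275, 126, 24, 44, 1041] z [0.0628 0.0642 0.0655] ctr [ 553.9 -171.8] sizes 24.5 44.2 ang -65.1 0.0
blue [315, 50, 19, 21, 347] z [0.0071 0.0083 0.0098] ctr [ 657.8 -171.4] sizes 20.1 21.0 ang -65.0 0.0
blue [389, 50, 34, 20, 316] z [0.0068 0.0083 0.0095] ctr [ 697.8 -255.3] sizes 38.2 20.0 ang -64.6 0.0
blue [254, 60, 23, 70, 408] z [0.0071 0.0082 0.0098] ctr [ 594.5 -125.8] sizes 25.1 76.8 ang -64.4 0.0
blue [296, 101, 134, 29, 1233] z [0.0069 0.0082 0.0096] ctr [ 624.1 -241.8] sizes 161.6 31.4 ang -64.4 0.0
orange [406, 198, 50, 48, 530] z [0.0285 0.0459 0.0557] ctr [ 548.4 -359.6] sizes 12.3 83.7 ang -19.0 0.0
orange [365, 230, 51, 49, 570] z [0.0043 0.0427 0.0553] ctr [ 489.6 -339.2] sizes 16.5 84.1 ang -19.0 0.0
orange [330, 252, 47, 70, 1394] z [0.0115 0.0499 0.0658] ctr [ 433.5 -314.6] sizes 35.5 96.6 ang -41.8 0.0
0.06 492
[337, 275, 39, 47, 484] [ 0.4235 -0.3244  0.0645]
0.052 356
[422, 209, 10, 11, 66] [ 0.5535 -0.3503  0.0543]
[446, 236, 10, 10, 52] [ 0.5377 -0.3956  0.0544]
[381, 245, 11, 9, 53] [ 0.496  -0.3305  0.0545]
[406, 269, 10, 10, 44] [ 0.4798 -0.3752  0.0543]
[336, 272, 20, 19, 69] [ 0.4388 -0.3067  0.0553]
[346, 293, 27, 20, 70] [ 0.4174 -0.3399  0.0557]
35 [[649.0, -118.0, 54.0], [651.0, -127.0, 60.0], [670.0, -131.0, -0.0]]
40 [[644.0, -120.0, 58.0], [647.0, -129.0, 60.0], [665.0, -133.0, 0.0]]
45 [[640.0, -122.0, 58.0], [644.0, -130.0, 58.0], [660.0, -135.0, 1.0]]
110 [[584.0, -148.0, 73.0], [588.0, -156.0, 74.0], [592.0, -164.0, 74.0]]
120 [[576.0, -152.0, 55.0], [580.0, -160.0, 60.0], [585.0, -171.0, 8.0]]
125 [[571.0, -154.0, 55.0], [575.0, -162.0, 61.0], [580.0, -173.0, 8.0]]
```

arm_command --moves '[{"linear": [0.05,0.01,0.06],"angular": [0,0,-0.001]},{"linear": [0.1136,0.0118,0.12],"angular": [0,0,-0.001]},{"linear": [0.1136,0.0118,0.18],"angular": [0,0,-0.001]},{"linear": [0.1136,0.0118,0.22],"angular": [0,0,-0.001]},{"linear": [0.1136,0.0118,0.235],"angular": [0,0,-0.001]},{"linear": [0.1136,0.0118,0.235],"angular": [0,0,-0.001]}]'

```text
time_s: 1.53
ee_pos: [0.5529, -0.171, 0.1083]
ee_rot: [0.975, 0.222, -0.001, -0.001]
wrist_force: [0.2, 1.4, 0.1]
finger_gap: 0.0941
finger_force: 0.0
```

```bash
python3 - <<'E'
from h import *
n='wrist'; im,d,T,K,D=cam(n); np.savez(f'/tmp/w2.npz',im=im,d=d,T=T,K=K,D=D)
cv2.imwrite('pics/w2.png',im[:,:,::-1])
s=r.read_state(); print(s['ee_pos'],R.from_quat(s['ee_rot']).as_matrix().round(4).tolist(),s['time_s'])
E
python3 m.py /tmp/w2.npz
```

```text
[ 0.55367206 -0.17134792  0.11005344] [[0.9018, 0.4321, -0.0008], [0.4321, -0.9018, 0.0], [-0.0007, -0.0004, -1.0]] 1.5833
red [265, 204, 36, 65, 2054] z [0.062  0.0641 0.0653] ctr [ 556.9 -170.4] sizes 24.8 49.0 ang -63.9 0.0
blue [238, 93, 31, 13, 301] z [0.0068 0.0082 0.0095] ctr [ 633.7 -106.9] sizes 24.4 9.2 ang -64.4 0.2375247
blue [298, 93, 200, 42, 2954] z [0.007  0.0082 0.0095] ctr [ 674.5 -217.7] sizes 161.7 32.0 ang -64.2 0.0
blue [239, 128, 18, 53, 255] z [0.0071 0.0082 0.0096] ctr [ 591.1 -120.9] sizes 14.1 43.9 ang -66.5 0.0
blue [321, 174, 25, 24, 453] z [0.0072 0.0084 0.0096] ctr [ 599.1 -199.2] sizes 21.9 20.4 ang -64.3 0.0
blue [419, 188, 48, 11, 350] z [0.0072 0.0083 0.0095] ctr [ 635.7 -290.1] sizes 42.5 9.1 ang -64.2 0.26082537
orange [438, 284, 21, 15, 155] z [0.0082 0.0186 0.0287] ctr [ 559.3 -334.6] sizes 7.6 22.0 ang -17.8 0.26600188
orange [337, 363, 80, 38, 2604] z [0.0158 0.0435 0.0652] ctr [ 473.3 -300.4] sizes 70.8 40.1 ang -64.8 0.0
```

View pics/w2.png

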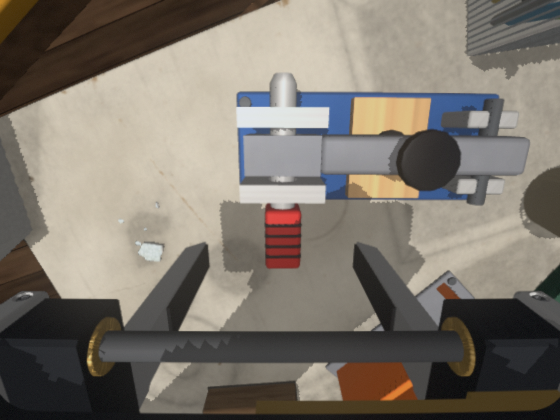

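The handle (283,237) is centred between the fingers and square to them. I'll go down and grip.

arm_command --moves '[{"linear": [0.003,0.001,0.04],"angular": [0,0,0]},{"linear": [0.003,0.001,0.08],"angular": [0,0,0]},{"linear": [0.003,0.001,0.092],"angular": [0,0,0]},{"linear": [0.003,0.001,0.092],"angular": [0,0,0]},{"linear": [0.003,0.001,0.092],"angular": [0,0,0]}]'

```text
time_s: 2.0
ee_pos: [0.556, -0.1713, 0.0653]
ee_rot: [0.975, 0.221, 0.001, 0.0]
wrist_force: [0.2, -0.1, -0.3]
finger_gap: 0.0944
finger_force: 0.0
```

arm_command --moves '[{"linear": [0,0,0],"angular": [0,0,0]},{"linear": [0,0,0],"angular": [0,0,0]},{"linear": [0,0,0],"angular": [0,0,0]},{"linear": [0,0,0],"angular": [0,0,0]},{"linear": [0,0,0],"angular": [0,0,0]},{"linear": [0,0,0],"angular": [0,0,0]},{"linear": [0,0,0],"angular": [0,0,0]},{"linear": [0,0,0],"angular": [0,0,0]}]' --grip -1 --grip_force 20

```text
time_s: 2.67
ee_pos: [0.5554, -0.171, 0.0639]
ee_rot: [0.975, 0.221, -0.0, 0.0]
wrist_force: [0.5, 0.1, 0.5]
finger_gap: 0.0441
finger_force: 0.0
```

arm_command --moves '[{"linear": [0,0,0],"angular": [0,0,0]},{"linear": [0,0,0],"angular": [0,0,0]},{"linear": [0,0,0],"angular": [0,0,0]},{"linear": [0,0,0],"angular": [0,0,0]},{"linear": [0,0,0],"angular": [0,0,0]},{"linear": [0,0,0],"angular": [0,0,0]}]'

```text
time_s: 3.17
ee_pos: [0.5554, -0.171, 0.0639]
ee_rot: [0.975, 0.221, -0.0, 0.0]
wrist_force: [0.1, 0.2, -0.2]
finger_gap: 0.0259
finger_force: 19.8
```

arm_command --moves '[{"linear": [-0.02,0,0],"angular": [0,0,0]},{"linear": [-0.04,0,0],"angular": [0,0,0]},{"linear": [-0.06,0,0],"angular": [0,0,0]},{"linear": [-0.08,0,0],"angular": [0,0,0]}]'

```text
time_s: 3.5
ee_pos: [0.5179, -0.1889, 0.0639]
ee_rot: [0.975, 0.221, -0.0, 0.0]
wrist_force: [0.7, 0.6, -0.1]
finger_gap: 0.0262
finger_force: 19.8
```

arm_command --moves '[{"linear": [-0.03,0,0],"angular": [0,0,0]},{"linear": [-0.06,0,0],"angular": [0,0,0]},{"linear": [-0.09,0,0],"angular": [0,0,0]},{"linear": [-0.12,0,0],"angular": [0,0,0]},{"linear": [-0.15,0,0],"angular": [0,0,0]},{"linear": [-0.16,0,0],"angular": [0,0,0]},{"linear": [-0.16,0,0],"angular": [0,0,0]}]'

```text
time_s: 4.08
ee_pos: [0.4459, -0.2236, 0.0641]
ee_rot: [0.975, 0.22, -0.0, -0.0]
wrist_force: [0.3, -0.7, -2.3]
finger_gap: 0.0257
finger_force: 20.0
```

Run:
```python
from h import *
n='wrist'; im,d,T,K,D=cam(n); np.savez(f'/tmp/w3.npz',im=im,d=d,T=T,K=K,D=D)
cv2.imwrite('pics/w3.png',im[:,:,::-1]); P=cloud(d,T,K,D)
s=r.read_state(); print(s['ee_pos'],R.from_quat(s['ee_rot']).as_matrix().round(4).tolist(),s['time_s'],s['wrist_force'])
```

```text
[ 0.44699654 -0.22301676  0.06409678] [[0.9025, 0.4307, 0.0002], [0.4307, -0.9025, -0.0], [0.0002, 0.0001, -1.0]] 4.1333 [ 0.18024012  0.29372555 -1.54698844]
```

View pics/w3.png

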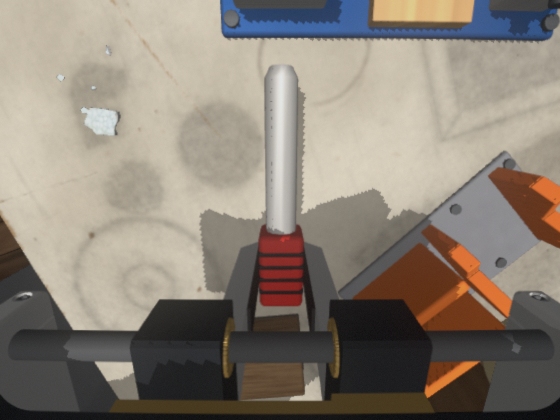

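Pin fully drawn (tip at (281,70), handle held at (281,265)). Next I'll carry it left to open worktop, turned to the rest's heading.

arm_command --moves '[{"linear": [0.015,-0.04,-0.01],"angular": [0,0,0.01]},{"linear": [0.035,-0.08,-0.01],"angular": [0,0,0.025]},{"linear": [0.06,-0.14,-0.01],"angular": [0,0,0.042]},{"linear": [0.085,-0.2,-0.01],"angular": [0,0,0.06]},{"linear": [0.11,-0.26,-0.01],"angular": [0,0,0.077]},{"linear": [0.135,-0.32,-0.01],"angular": [0,0,0.094]},{"linear": [0.16,-0.37,-0.01],"angular": [0,0,0.11]},{"linear": [0.175,-0.4,-0.01],"angular": [0,0,0.12]},{"linear": [0.18,-0.408,-0.01],"angular": [0,0,0.1245]},{"linear": [0.18,-0.408,-0.01],"angular": [0,0,0.1245]}]'

```text
time_s: 4.97
ee_pos: [0.441, 0.0025, 0.069]
ee_rot: [0.986, -0.166, 0.0, -0.0]
wrist_force: [-0.5, 0.1, -2.2]
finger_gap: 0.026
finger_force: 20.0
```

arm_command --moves '[{"linear": [0,0,0.02],"angular": [0,0,0]},{"linear": [0,0,0.04],"angular": [0,0,0]},{"linear": [0,0,0.056],"angular": [0,0,0]},{"linear": [0,0,0.066],"angular": [0,0,0]},{"linear": [0,0,0.074],"angular": [0,0,0]},{"linear": [0,0,0.078],"angular": [0,0,0]},{"linear": [0,0,0.08],"angular": [0,0,0]}]'

```text
time_s: 5.55
ee_pos: [0.4403, -0.0002, 0.0286]
ee_rot: [0.986, -0.167, -0.0, 0.0]
wrist_force: [0.4, 0.5, -2.7]
finger_gap: 0.0257
finger_force: 20.0
```

arm_command --moves '[{"linear": [0,0,0.003],"angular": [0,0,0]},{"linear": [0,0,0.005],"angular": [0,0,0]},{"linear": [0,0,0.005],"angular": [0,0,0]}]'

```text
time_s: 5.8
ee_pos: [0.4404, 0.0001, 0.0265]
ee_rot: [0.986, -0.167, 0.0, -0.0]
wrist_force: [-0.6, 0.3, -1.9]
finger_gap: 0.0257
finger_force: 20.0
```

arm_command --moves '[{"linear": [0,0,0.001],"angular": [0,0,0]},{"linear": [0,0,0.001],"angular": [0,0,0]}]'

```text
time_s: 5.97
ee_pos: [0.4405, 0.0001, 0.0263]
ee_rot: [0.986, -0.167, 0.0, -0.0]
wrist_force: [-1.8, -0.3, 3.4]
finger_gap: 0.0257
finger_force: 20.0
```

Contact felt. Opening now.

arm_command --moves '[{"linear": [0,0,0],"angular": [0,0,0]},{"linear": [0,0,0],"angular": [0,0,0]},{"linear": [0,0,0],"angular": [0,0,0]},{"linear": [0,0,0],"angular": [0,0,0]},{"linear": [0,0,0],"angular": [0,0,0]},{"linear": [0,0,0],"angular": [0,0,0]},{"linear": [0,0,0],"angular": [0,0,0]},{"linear": [0,0,0],"angular": [0,0,0]}]' --grip 0.3

```text
time_s: 6.63
ee_pos: [0.4387, -0.0046, 0.0261]
ee_rot: [0.986, -0.17, -0.001, 0.002]
wrist_force: [-14.9, -37.0, 22.0]
finger_gap: 0.047
finger_force: 20.1
```

arm_command --moves '[{"linear": [0,0,-0.05],"angular": [0,0,0]},{"linear": [0,0,-0.12],"angular": [0,0,0]},{"linear": [-0.02,0,-0.18],"angular": [0,0,0]},{"linear": [-0.04,0,-0.2],"angular": [0,0,0]},{"linear": [-0.04,0,-0.2],"angular": [0,0,0]}]'

```text
time_s: 7.05
ee_pos: [0.4215, 0.0074, 0.1281]
ee_rot: [0.986, -0.167, 0.001, -0.001]
wrist_force: [0.2, 0.6, 0.1]
finger_gap: 0.0613
finger_force: 0.0
```

```bash
python3 - <<'E'
from h import *
n='wrist'; im,d,T,K,D=cam(n); np.savez(f'/tmp/w4.npz',im=im,d=d,T=T,K=K,D=D)
cv2.imwrite('pics/w4.png',im[:,:,::-1]); P=cloud(d,T,K,D)
s=r.read_state(); Rm=R.from_quat(s['ee_rot']).as_matrix(); print(s['ee_pos'],Rm.round(4).tolist(),s['time_s'])
L=(P-s['ee_pos'])@Rm   # tool coords
x=P[...,2]
k=(x>.010)&(x<.03)&(abs(L[...,1])<.04)&(L[...,0]>-.03)&(L[...,0]<.2)
q=P[k]; print(k.sum(),cv2.minAreaRect((q[:,:2]*1000).astype(np.float32)))
lc=L[k]
for a in np.arange(-.02,.19,.01):
    b=lc[(lc[:,0]>=a)&(lc[:,0]<a+.01)]; w=q[(lc[:,0]>=a)&(lc[:,0]<a+.01)]
    if len(b)>5: print(round(a,3),len(b),'y',b[:,1].min().round(4),b[:,1].max().round(4),'z',np.percentile(w[:,2],95).round(4))
E
python3 m.py /tmp/w4.npz
```

```text
[0.42181466 0.00728725 0.12687402] [[0.9443, -0.329, 0.0024], [-0.329, -0.9443, 0.0012], [0.0019, -0.002, -1.0]] 7.1
3823 ((474.5445251464844, 3.509624481201172), (53.59194564819336, 159.64459228515625), 71.76607513427734)
-0.02 14 y -0.0326 -0.0315 z 0.0282
-0.01 117 y -0.0314 0.013 z 0.0291
0.0 322 y -0.0302 0.0137 z 0.029
0.01 405 y -0.0388 0.0136 z 0.0287
0.02 351 y -0.0399 0.0136 z 0.0281
0.03 333 y -0.0121 0.0135 z 0.0276
0.04 279 y -0.0111 0.0126 z 0.0255
0.05 226 y -0.0078 0.0092 z 0.022
0.06 235 y -0.0077 0.0091 z 0.0214
0.07 240 y -0.0077 0.009 z 0.021
0.08 240 y -0.0076 0.0098 z 0.0206
0.09 267 y -0.0076 0.0098 z 0.0202
0.1 259 y -0.0075 0.0097 z 0.0198
0.11 267 y -0.0074 0.0096 z 0.019
0.12 240 y -0.0074 0.0095 z 0.0184
0.13 15 y -0.0048 0.006 z 0.015
red [268, 170, 29, 52, 1408] z [0.0254 0.0273 0.0287] ctr [449.  -3.] sizes 39.7 20.8 ang -19.8 0.0
```

View pics/w4.png

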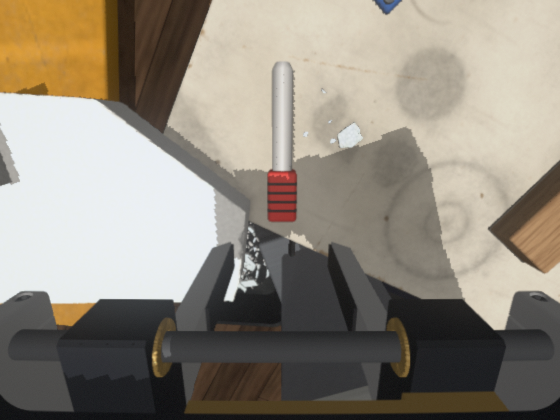

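The pin lies flat: handle at (282,195), tip at (282,65). The 40 N reading suggests the left finger touched something while opening, so I'll check clearance around the shank grasp.

Run:
```python
from h import *
z=np.load('/tmp/w4.npz'); im,d,T,K,D=[z[k] for k in ['im','d','T','K','D']]; P=cloud(d,T,K,D)
s=r.read_state(); Rm=R.from_quat(s['ee_rot']).as_matrix(); L=(P-s['ee_pos'])@Rm
for a in np.arange(-.02,.2,.02):
    k=(d>.15)&(L[...,0]>=a)&(L[...,0]<a+.02)&(L[...,1]<-.015)&(P[...,2]>.012)
    if k.sum(): print(round(a,2),k.sum(),'nearest y',L[k][:,1].max().round(3),'zmax',P[k][:,2].max().round(3))
print([(P[y,x]*1000).round(0).tolist() for y,x in [(200,200),(200,240),(250,190),(270,255),(300,265),(300,310)]])
# tape roll, rest surroundings in side view
z=np.load('/tmp/side.npz'); im,d,T,K,D=[z[k] for k in ['im','d','T','K','D']]; P=cloud(d,T,K,D)
u=np.array([.9444,-.3289]); v=np.array([.3289,.9444]); q=(P[...,:2]-[.51675,-.3629]); X=q@u;Y=q@v
for a in np.arange(-.06,.1,.02):
    k=(d>0)&(X>=a)&(X<a+.02)&(Y<-.035)&(Y>-.2)&(P[...,2]>.02)
    if k.sum(): print('rest x',round(a,2),k.sum(),'Ymax',Y[k].max().round(3),'z',P[...,2][k].max().round(3))
```

```text
-0.02 5585 nearest y -0.03 zmax 0.155
0.0 6710 nearest y -0.029 zmax 0.153
0.02 5649 nearest y -0.038 zmax 0.061
0.04 5183 nearest y -0.064 zmax 0.061
0.06 4447 nearest y -0.088 zmax 0.052
0.08 3674 nearest y -0.113 zmax 0.053
0.1 379 nearest y -0.14 zmax 0.052
[[464.0, 62.0, 51.0], [450.0, 35.0, 31.0], [427.0, 87.0, 51.0], [39.0, 243.0, -718.0], [-71.0, 242.0, -684.0], [110.0, 45.0, -317.0]]
rest x -0.06 112 Ymax -0.08 z 0.11
rest x -0.04 223 Ymax -0.035 z 0.112
rest x -0.02 313 Ymax -0.09 z 0.109
rest x 0.0 226 Ymax -0.099 z 0.102
rest x 0.02 31 Ymax -0.035 z 0.076
rest x 0.06 106 Ymax -0.046 z 0.026
rest x 0.08 465 Ymax -0.043 z 0.027
```

Run:
```python
from h import *
for n in ['side','scene']:
    z=np.load(f'/tmp/{n}.npz'); im,d,T,K,D=[z[k] for k in ['im','d','T','K','D']]; P=cloud(d,T,K,D)
    pts=[(290,260),(280,340),(330,300),(380,390),(340,310),(270,350),(285,368)] if n=='side' else [(250,230),(240,325),(290,360),(300,230),(270,290)]
    print(n,[(P[y,x]*1000).round(0).tolist() for y,x in pts])
    u=np.array([.9444,-.3289]); v=np.array([.3289,.9444]); q=(P[...,:2]-[.51675,-.3629]); X=q@u;Y=q@v
    k=(d>0)&(abs(X)<.06)&(Y<-.03)&(Y>-.13)&(P[...,2]>.02); print(k.sum(), [np.percentile(a[k],[0,50,100]).round(3) for a in (X,Y,P[...,2])], np.argwhere(k)[::40].tolist()[:12])
```

```text
side [[371.0, -329.0, 0.0], [362.0, -480.0, 228.0], [271.0, -473.0, 231.0], [282.0, -594.0, 229.0], [268.0, -490.0, 229.0], [384.0, -483.0, 228.0], [476.0, -499.0, 46.0]]
743 [array([-0.06 , -0.022,  0.034]), array([-0.13 , -0.098, -0.03 ]), array([0.021, 0.103, 0.112])] [[235, 339], [243, 335], [254, 312], [255, 357], [257, 303], [258, 305], [259, 305], [259, 363], [260, 358], [261, 352], [262, 344], [263, 339]]
scene [[270.0, -402.0, 230.0], [358.0, -492.0, 230.0], [314.0, -570.0, 229.0], [212.0, -456.0, 229.0], [290.0, -485.0, 229.0]]
174 [array([-0.018, -0.002,  0.035]), array([-0.13 , -0.113, -0.033]), array([0.046, 0.102, 0.109])] [[233, 335], [242, 352], [246, 346], [249, 351], [252, 357]]
```

arm_command --moves '[{"linear": [0.07,0.002,0],"angular": [0,0,0]},{"linear": [0.14,0.002,0.03],"angular": [0,-0.0075,0]},{"linear": [0.176,0.002,0.08],"angular": [0,-0.0075,0]},{"linear": [0.176,0.002,0.14],"angular": [0,-0.0075,0]},{"linear": [0.176,0.002,0.18],"angular": [0,-0.0075,0]},{"linear": [0.176,0.002,0.198],"angular": [0,-0.0075,0]},{"linear": [0.176,0.002,0.202],"angular": [0,-0.0075,0]},{"linear": [0.176,0.002,0.202],"angular": [0,-0.0075,0]}]' --grip 0

```text
time_s: 7.77
ee_pos: [0.5038, -0.0235, 0.024]
ee_rot: [0.986, -0.167, -0.024, -0.004]
wrist_force: [-0.8, -0.5, 0.4]
finger_gap: 0.0469
finger_force: 0.0
```

Run:
```python
from h import *
z=np.load('/tmp/side.npz'); im,d,T,K,D=[z[k] for k in ['im','d','T','K','D']]
W=onplane([(240,303),(345,268),(408,378)],.229,T,K,D)[:,:2]; q=W-[.51675,-.3629]
print(W.round(3).tolist(),'rest frame',np.c_[q@[.9444,-.3289],q@[.3289,.9444]].round(3).tolist())
s=r.read_state(); print(s['ee_pos'],s['wrist_force'],s['finger_gap'])
```

```text
[[0.257, -0.388], [0.382, -0.476], [0.296, -0.61]] rest frame [[-0.237, -0.109], [-0.09, -0.151], [-0.127, -0.306]]
[ 0.50378957 -0.02354311  0.02402371] [-0.78221667 -0.50705792  0.35832138] 0.04689322801771628
```

arm_command --moves '[{"linear": [0,0,0],"angular": [0,0,0]},{"linear": [0,0,0],"angular": [0,0,0]},{"linear": [0,0,0],"angular": [0,0,0]},{"linear": [0,0,0],"angular": [0,0,0]},{"linear": [0,0,0],"angular": [0,0,0]},{"linear": [0,0,0],"angular": [0,0,0]},{"linear": [0,0,0],"angular": [0,0,0]},{"linear": [0,0,0],"angular": [0,0,0]}]' --grip -1 --grip_force 40

```text
time_s: 8.43
ee_pos: [0.5045, -0.0231, 0.0252]
ee_rot: [0.986, -0.167, -0.023, -0.004]
wrist_force: [0.5, 1.6, 5.6]
finger_gap: 0.0169
finger_force: 40.0
```

arm_command --moves '[{"linear": [0,0,-0.005],"angular": [0,0,0]},{"linear": [0,0,-0.01],"angular": [0,0,0]},{"linear": [0,0,-0.015],"angular": [0,0,0]},{"linear": [0,0,-0.015],"angular": [0,0,0]}]'

```text
time_s: 8.77
ee_pos: [0.5047, -0.0235, 0.0329]
ee_rot: [0.986, -0.167, -0.023, -0.004]
wrist_force: [0.0, 0.4, -1.9]
finger_gap: 0.0166
finger_force: 40.0
```

```bash
cat > pin.py <<'E'
from h import *
import sys
im,d,T,K,D=cam('wrist'); cv2.imwrite('pics/'+sys.argv[1]+'.png',im[:,:,::-1]); P=cloud(d,T,K,D)
s=r.read_state(); Rm=R.from_quat(s['ee_rot']).as_matrix(); print(s['ee_pos'],Rm.round(4).tolist(),s['time_s'],s['wrist_force'].round(1),s['finger_gap'])
L=(P-s['ee_pos'])@Rm
for a in np.arange(-.1,.1,.01):
    k=(d>0)&(L[...,0]>=a)&(L[...,0]<a+.01)&(abs(L[...,1])<.02)&(L[...,2]>-.02)&(L[...,2]<.018)
    b=L[k]; w=P[k]
    if len(b)>8: print(round(a,3),len(b),'y',np.percentile(b[:,1],[3,97]).round(4),'tool z top',np.percentile(b[:,2],5).round(4),'world z',np.percentile(w[:,2],95).round(4))
E
python3 pin.py w5
```

```text
[ 0.5046398  -0.02339306  0.03264621] [[0.943, -0.3299, -0.0443], [-0.3295, -0.944, 0.0155], [-0.0469, -0.0, -0.9989]] 8.8167 [-0.3 -0.1 -2.8] 0.016598208717858807
-0.1 9 y [-0.0117  0.0113] tool z top 0.0028 world z 0.0341
-0.09 407 y [-0.0124  0.0118] tool z top 0.0011 world z 0.0355
-0.08 473 y [-0.0128  0.0117] tool z top 0.0008 world z 0.0353
-0.07 107 y [-0.0119  0.0109] tool z top 0.0008 world z 0.0351
-0.05 359 y [-0.0113  0.0113] tool z top 0.0055 world z 0.0291
-0.04 365 y [-0.0088  0.0081] tool z top 0.0052 world z 0.029
-0.03 375 y [-0.0086  0.0081] tool z top 0.0051 world z 0.0287
-0.02 387 y [-0.0085  0.0085] tool z top 0.005 world z 0.0284
-0.01 473 y [-0.0085  0.0085] tool z top -0.012 world z 0.0447
-0.0 1665 y [-0.0189  0.0189] tool z top -0.0181 world z 0.0504
0.01 466 y [-0.0088  0.0087] tool z top 0.0047 world z 0.0273
0.02 487 y [-0.0083  0.0082] tool z top 0.0047 world z 0.0268
0.03 530 y [-0.0079  0.0084] tool z top 0.0045 world z 0.0265
0.04 245 y [-0.0062  0.0066] tool z top 0.0063 world z 0.0244
```

View pics/w5.png

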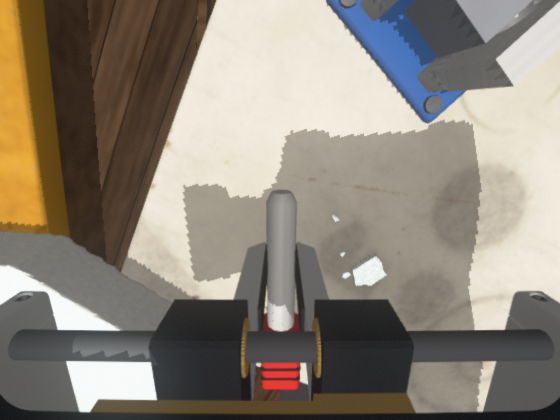

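arm_command --moves '[{"linear": [0,0,-0.03],"angular": [0,0.0025,0]},{"linear": [0,0,-0.07],"angular": [0,0.005,0]},{"linear": [0,0,-0.11],"angular": [0,0.0075,0]},{"linear": [0,0,-0.14],"angular": [0,0.0075,0]},{"linear": [0,0,-0.15],"angular": [0,0.0075,0]},{"linear": [0,0,-0.15],"angular": [0,0.0075,0]}]'

```text
time_s: 9.32
ee_pos: [0.5085, -0.0244, 0.1082]
ee_rot: [0.986, -0.167, 0.001, -0.0]
wrist_force: [0.9, 0.1, -1.1]
finger_gap: 0.0168
finger_force: 40.0
```

Run:
```python
from h import *
s=r.read_state(); Rm=R.from_quat(s['ee_rot']).as_matrix(); print(s['ee_pos'],Rm.round(4).tolist(),s['finger_gap'],s['wrist_force'])
for off in (0,):
    print((np.array([.51675,-.3629,.045+.014+.035])-s['ee_pos'])@Rm/.5)
```

```text
[ 0.50847406 -0.02439729  0.10817735] [[0.9441, -0.3297, 0.0017], [-0.3297, -0.9441, 0.0004], [0.0015, -0.0009, -1.0]] 0.016818168434984525 [ 0.86856181  0.053022   -1.06524549]
[0.2387953  0.63371917 0.02812685]
```

arm_command --moves '[{"linear": [0.012,0.032,0],"angular": [0,0,0]},{"linear": [0.036,0.096,0],"angular": [0,0,0]},{"linear": [0.063,0.166,0],"angular": [0,0,0]},{"linear": [0.09,0.24,0],"angular": [0,0,0]},{"linear": [0.117,0.31,0],"angular": [0,0,0]},{"linear": [0.144,0.38,0],"angular": [0,0,0]},{"linear": [0.17,0.45,0],"angular": [0,0,0]},{"linear": [0.195,0.52,0],"angular": [0,0,0]},{"linear": [0.22,0.585,0],"angular": [0,0,0]},{"linear": [0.232,0.615,0],"angular": [0,0,0]}]'

```text
time_s: 10.15
ee_pos: [0.5141, -0.3578, 0.1058]
ee_rot: [0.986, -0.169, -0.001, 0.001]
wrist_force: [-0.3, 0.3, -2.5]
finger_gap: 0.0165
finger_force: 40.0
```

arm_command --moves '[{"linear": [0.0035,0.01,0],"angular": [0,0,0]},{"linear": [0.0068,0.019,0],"angular": [0,0,0]},{"linear": [0.0068,0.019,0],"angular": [0,0,0]},{"linear": [0.0068,0.019,0],"angular": [0,0,0]}]'

```text
time_s: 10.48
ee_pos: [0.5162, -0.3619, 0.1067]
ee_rot: [0.986, -0.167, -0.0, -0.0]
wrist_force: [-0.1, 0.2, -2.1]
finger_gap: 0.017
finger_force: 40.0
```

```bash
python3 pin.py w6
python3 - <<'E'
from h import *
im,d,T,K,D=cam('wrist'); P=cloud(d,T,K,D); s=r.read_state(); Rm=R.from_quat(s['ee_rot']).as_matrix(); L=(P-s['ee_pos'])@Rm
m=mask(im,'orange'); z=P[...,2]
for lo,hi in [(.052,.0585),(.0625,.068)]:
    k=(m&(z>lo)&(z<hi)&(d>0)).astype(np.uint8); n,l,st,_=cv2.connectedComponentsWithStats(k)
    for i in range(1,n):
        if st[i,4]>15: q=L[l==i]; print(st[i].tolist(),P[l==i].mean(0).round(4),'tool',q.mean(0).round(4),q.min(0).round(3)[:2],q.max(0).round(3)[:2])
im,d,T,K,D=cam('side'); np.savez('/tmp/side2.npz',im=im,d=d,T=T,K=K,D=D)
E
```

```text
[ 0.5163735  -0.36170879  0.10692207] [[0.9445, -0.3285, -0.0004], [-0.3285, -0.9445, 0.0009], [-0.0007, -0.0007, -1.0]] 10.5333 [ 0.4 -0.2 -2.6] 0.016996285304946412
-0.1 13 y [-0.0114  0.0088] tool z top 0.0029 world z 0.1041
-0.09 416 y [-0.0123  0.0114] tool z top 0.0016 world z 0.1054
-0.08 476 y [-0.0126  0.0119] tool z top 0.0013 world z 0.1056
-0.07 93 y [-0.0114  0.0106] tool z top 0.0012 world z 0.1057
-0.05 365 y [-0.0111  0.0115] tool z top 0.0061 world z 0.1009
-0.04 363 y [-0.0086  0.0083] tool z top 0.0057 world z 0.1012
-0.03 372 y [-0.0085  0.0082] tool z top 0.0056 world z 0.1014
-0.02 394 y [-0.0083  0.0083] tool z top 0.0055 world z 0.1015
-0.01 472 y [-0.0083  0.0087] tool z top -0.0118 world z 0.1187
-0.0 1675 y [-0.0189  0.0189] tool z top -0.0182 world z 0.1251
0.01 457 y [-0.0086  0.0089] tool z top 0.0052 world z 0.1017
0.02 478 y [-0.0079  0.0087] tool z top 0.0051 world z 0.1018
0.03 522 y [-0.0077  0.0086] tool z top 0.0051 world z 0.1018
0.04 235 y [-0.006   0.0068] tool z top 0.0067 world z 0.1002
[244, 189, 16, 14, 159] [ 0.5537 -0.3524  0.0542] tool [ 0.0322 -0.0211  0.0529] [ 0.027 -0.027] [ 0.037 -0.016]
[310, 189, 15, 14, 163] [ 0.538  -0.397   0.0544] tool [0.032  0.0263 0.0527] [0.027 0.021] [0.036 0.031]
[256, 363, 5, 5, 21] [ 0.4208 -0.3088  0.0654] tool [-0.1077 -0.0186  0.0418] [-0.11 -0.02] [-0.104 -0.017]
[300, 363, 6, 5, 30] [ 0.4089 -0.3434  0.0655] tool [-0.1076  0.018   0.0417] [-0.111  0.016] [-0.105  0.02 ]
```

View pics/w6.png

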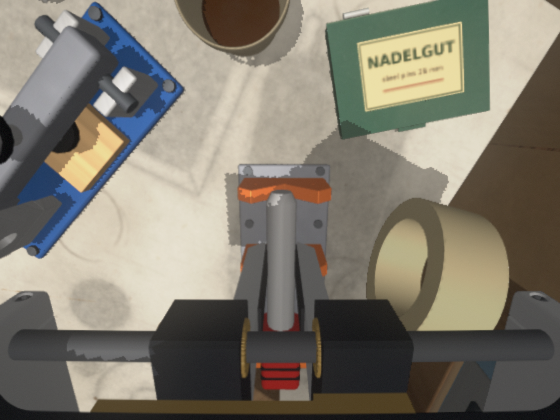

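The pin is held above the rest, in line: far notch at (285,188), tip at (281,195). I'll lower it in small steps.

arm_command --moves '[{"linear": [0.001,0.0034,0.02],"angular": [0,0,0]},{"linear": [0.001,0.0034,0.045],"angular": [0,0,0]},{"linear": [0.001,0.0034,0.065],"angular": [0,0,0]},{"linear": [0.001,0.0034,0.078],"angular": [0,0,0]},{"linear": [0.001,0.0034,0.084],"angular": [0,0,0]},{"linear": [0.001,0.0034,0.086],"angular": [0,0,0]},{"linear": [0.001,0.0034,0.086],"angular": [0,0,0]}]'

```text
time_s: 11.22
ee_pos: [0.5159, -0.365, 0.0641]
ee_rot: [0.986, -0.167, -0.0, -0.0]
wrist_force: [-0.9, -0.1, -1.8]
finger_gap: 0.0168
finger_force: 40.0
```

arm_command --moves '[{"linear": [0,0,0.003],"angular": [0,0,0]},{"linear": [0,0,0.004],"angular": [0,0,0]},{"linear": [0,0,0.004],"angular": [0,0,0]}]'

```text
time_s: 11.47
ee_pos: [0.5161, -0.365, 0.0626]
ee_rot: [0.986, -0.167, 0.0, 0.0]
wrist_force: [-0.4, 0.6, -1.2]
finger_gap: 0.0171
finger_force: 40.0
```

arm_command --moves '[{"linear": [0,0,0.002],"angular": [0,0,0]},{"linear": [0,0,0.003],"angular": [0,0,0]},{"linear": [0,0,0.003],"angular": [0,0,0]}]'

```text
time_s: 11.72
ee_pos: [0.5159, -0.3649, 0.0608]
ee_rot: [0.986, -0.167, -0.0, 0.0]
wrist_force: [-0.6, 0.4, -3.1]
finger_gap: 0.0169
finger_force: 40.0
```

arm_command --moves '[{"linear": [0,0,0.002],"angular": [0,0,0]},{"linear": [0,0,0.002],"angular": [0,0,0]}]'

```text
time_s: 11.88
ee_pos: [0.5162, -0.3648, 0.06]
ee_rot: [0.986, -0.167, 0.0, -0.0]
wrist_force: [-0.3, 2.2, 1.9]
finger_gap: 0.0171
finger_force: 40.0
```

arm_command --moves '[{"linear": [0,-0.0012,0.0005],"angular": [0,0,0]},{"linear": [0,-0.0012,0.001],"angular": [0,0,0]},{"linear": [0,-0.0012,0.001],"angular": [0,0,0]}]'

```text
time_s: 12.13
ee_pos: [0.5163, -0.3644, 0.0596]
ee_rot: [0.986, -0.167, 0.0, 0.0]
wrist_force: [0.2, 0.4, 3.7]
finger_gap: 0.0169
finger_force: 40.0
```

Seated and balanced across the notches. Releasing with a modest opening.

arm_command --moves '[{"linear": [0,0,0],"angular": [0,0,0]},{"linear": [0,0,0],"angular": [0,0,0]},{"linear": [0,0,0],"angular": [0,0,0]},{"linear": [0,0,0],"angular": [0,0,0]},{"linear": [0,0,0],"angular": [0,0,0]}]' --grip -0.1 --grip_force 10

```text
time_s: 12.55
ee_pos: [0.5161, -0.3644, 0.0593]
ee_rot: [0.986, -0.167, -0.0, 0.0]
wrist_force: [1.4, 0.4, 0.4]
finger_gap: 0.0418
finger_force: 0.0
```

arm_command --moves '[{"linear": [0,0,-0.02],"angular": [0,0,0]},{"linear": [0,0,-0.06],"angular": [0,0,0]},{"linear": [0,0,-0.12],"angular": [0,0,0]},{"linear": [0,0,-0.18],"angular": [0,0,0]},{"linear": [-0.03,0,-0.22],"angular": [0,0,0]},{"linear": [-0.06,0,-0.24],"angular": [0,0,0]},{"linear": [-0.06,0,-0.24],"angular": [0,0,0]}]'

```text
time_s: 13.13
ee_pos: [0.4866, -0.3551, 0.1827]
ee_rot: [0.986, -0.168, 0.002, 0.0]
wrist_force: [0.5, 0.2, -0.1]
finger_gap: 0.0423
finger_force: 0.0
```

Run:
```python
from h import *
im,d,T,K,D=cam('wrist'); cv2.imwrite('pics/w7.png',im[:,:,::-1]); P=cloud(d,T,K,D)
s=r.read_state(); print(s['ee_pos'],s['time_s'],s['wrist_force'].round(1),s['finger_gap'])
q=P[...,:2]-[.51675,-.3629]; X=q@[.9444,-.3289];Y=q@[.3289,.9444]; Z=P[...,2]
for a in np.arange(-.1,.06,.01):
    k=(d>.15)&(X>=a)&(X<a+.01)&(abs(Y)<.02)&(Z>.044)&(Z<.075)&~mask(im,'orange')
    if k.sum()>5: print(round(a,3),k.sum(),np.percentile(Y[k],[3,97]).round(4),np.percentile(Z[k],95).round(4),'xmax',X[k].max().round(4))
```

```text
[ 0.4875843  -0.35477268  0.18135778] 13.1833 [ 0.9 -0.1 -0.6] 0.04251769626238218
-0.1 9 [-0.0087  0.0101] 0.0578 xmax -0.09
-0.09 214 [-0.0132  0.0105] 0.0591 xmax -0.0801
-0.08 229 [-0.0131  0.0113] 0.0594 xmax -0.07
-0.07 238 [-0.014  0.011] 0.0594 xmax -0.0601
-0.06 244 [-0.0139  0.0111] 0.0591 xmax -0.05
-0.05 266 [-0.0129  0.0111] 0.0586 xmax -0.04
-0.04 182 [-0.0125  0.0096] 0.0547 xmax -0.0304
-0.03 182 [-0.01    0.0072] 0.0545 xmax -0.0201
-0.02 177 [-0.01   0.007] 0.0547 xmax -0.01
-0.01 182 [-0.0099  0.0069] 0.0549 xmax -0.0001
-0.0 186 [-0.0098  0.0067] 0.0547 xmax 0.01
0.01 189 [-0.0098  0.0066] 0.0549 xmax 0.0198
0.02 215 [-0.0097  0.0147] 0.0551 xmax 0.03
0.03 204 [-0.0096  0.0075] 0.0548 xmax 0.0399
0.04 58 [-0.0077  0.0048] 0.053 xmax 0.0435
```

View pics/w7.png

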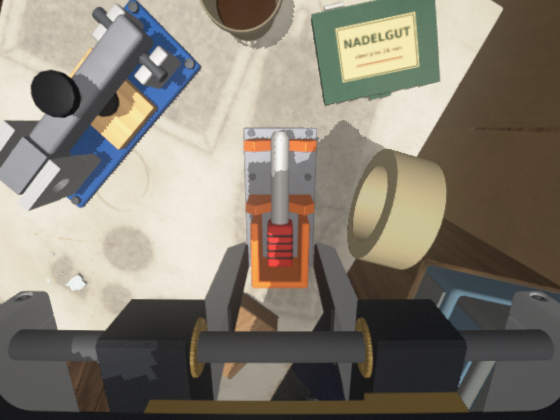

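The pin rests in both notches (shank at (281,175)) with the handle in the pocket (281,240). Its top is at about 54.8 mm, so the axis is near 45–46 mm and level, and the tip sits at rest x of about 44 mm. Handing in.

```bash
python3 -c "
from workcell import r
print(r.close_job())"
```

```text
the job is handed in; nothing more can be done
None
```

The pin is parked in the orange rest, with the shank in both V notches, the handle in the pocket and the gripper clear. The job is handed in at about 13 s of the 48 s; no verdict came back. While I was letting go at the lay-down, a finger pushed against something nearby (probably the white block) and the wrist read about 45 N, which would only count against the run if that contact is judged under the 40 N body-pressing limit.

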